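# Shut the supply drawer and scan its stock card

## Robot

A 6-joint arm with a two-finger parallel gripper is mounted at the origin on the work surface. World frame = base frame: x ahead of the robot, y to its left, z up, the work surface at z = 0. Lengths are in m, angles in rad, forces in N, time in s.
With the tool pointing down it reaches from about 0.35 to 0.775 m from the base axis. Payload 5.5 kg.
Tool frame: the origin (TCP) lies midway between the tips of the shut fingers; the grasp point (between the pads) lies 19 mm behind it (env.hold_point_z is the distance from the TCP to the grasp point, in m); z points along the fingers, y is the line along which they close (so a half turn about z gives the same grasp; the last joint's range is limited). The gripper opens to 85 mm and grips with 20 to 120 N. Pads are 22 mm wide; open, the fingers measure 114 mm over their backs; the gripper's body (76 mm by 85 mm) begins 54 mm behind the grasp point. The pads swing forward as they close: fully open they stand 13 mm farther back than shut.
Start: joints at [-1.29, 0.313, 0.046, 1.304, 0, 1.431], TCP at [0.235, -0.525, 0.206] pointing down, gripper open.
Joint ranges: [-2.76, 2.76], [-0.86, 1.69], [-1.03, 1.26], [-2.2, 2.34], [-1.47, 1.5], [-3.14, 3.14]. Speed limits (rad/s): [2.57, 2.57, 3.14, 3.14, 3.14, 3.14].

## Interface

Orientations are given as a unit quaternion [w, x, y, z].
In Python, from workcell import env, read_camera gives the robot as it stands. The module is installed in compiled form; this text tells all that it offers.
- The arm moves only by the tool carry_out, never from a script. Its argument "moves" is a list of rows, each an object of numbers: "tx", "ty", "tz": the shift along the world's x, y, z in cm; "wx", "wy", "wz": the turn, a rotation vector about the world's x, y, z in rad; "claw": the closure, from -1 (fully open) to 1 (shut). A call has 1 to 8 rows; each row shifts and turns the commanded pose from where the row before left it; what a row does not reach is not made up. A row lasts 1/8 s, in which the tool goes at most 62.5 mm and 10.7 degrees, less where a joint would pass 70% of its speed; a pose out of reach is approached as far as the arm can. A call is refused whole if a number of a shift passes 6.25 or a number of a turn 0.188, either way. A call with a gripper value outside its range is refused whole. The fingers move at their own pace and stop on an object; "newtons" is the grip in N (left out, the last holds). Time passes only in rows, so rows that do not move let the fingers close. It gives the time, the measured TCP pose, the force, the opening and the grip force at its end, in the units of the state.
- env.get_state(): the state, without advancing time (a new reading comes with each control period).
- read_camera(name): name is "side" or "top" or "wrist"; returns a dict with "image" (480x640x3 uint8, blue, green, red), "z_map" (480x640 float32, m along the optical axis (not along the pixel's ray), 0 where there is no reading), "fx", "fy", "cx", "cy" (pixels), "camera_from_world" (4x4, takes a point from world to camera coordinates); the wrist camera has in their place "hand_eye" (4x4, takes a point from camera to tool coordinates, whose origin is the TCP and whose axes are the flange's). Camera axes: x right, y down, z forward; pixel columns grow to the right and rows downward; lengths in m; the calibration is good to about 2 mm. A picture is of the moment at which its call begins: read the wrist's pose just before it.
- env.hand_in(): hands the job in; it is judged then, once.
The state is a dict: "clock": time; "joint_pos": joint angles; "qvel": joint speeds; "tau": joint torques, N m; "tcp_pos": TCP position; "orientation": TCP orientation; "wrist_force": force on the tool from outside, world axes, zero at the start; "ft_torque": the same for the moment, N m; "finger_gap": finger opening in m; "grip_force": force on a finger pad.
Only numpy, scipy, OpenCV 4.12 (cv2) and the standard library are available. Lean on these libraries where they do the work, as an engineer would, in place of code of your own. Each camera call takes 0.05 s, during which the arm holds its last target. There are 200 camera calls.

## Task

One of the two drawer units was left open: first push its drawer fully home until it clicks into its detent, then draw the hand scanner up out of its holder and turn it so that its window looks straight down at the stock card on top of that same unit, window about 10 cm above the card and centred over it. Finish still holding the scanner there, still and clear of everything else; do not put it down or let go, and leave the other things on the table and on the units where they are.

Things in the scene. Friction and masses are not known exactly. Their poses are not given: they have to be found in the camera images.
- kit_drawer (a joint): the drawer left open in one of two like units; value in m it is open: 0 fully home, start 0.065 to 0.11, greatest 0.15. Pushing it along its unit's +x shuts it. Running friction about 0.5 N; a sprung roller detent resists with about 3 N more from 17 to 8 mm before home (let go there, it rolls back out), then draws it home and keeps it there against a hard stop
- drawer_handle (a point): middle of the outer (robot-side) face of that drawer's handle, a block 70 mm wide, 16 mm high, 14 mm proud of the grey drawer front; 78 mm above the table. It moves with the drawer
- unit: white plastic drawer unit with the open drawer, fixed to the table, 220 (x) x 170 (y) x 110 mm high (flat top); origin at the centre of its underside, its x axis points from its front to its back (roughly away from the robot), z up. The drawer front is 12 mm thick and lies outside the 220 mm
- card: stock card with a printed bar pattern, 70 (x) x 50 (y) x 2 mm, fixed flat on the top of the unit with the open drawer, near its front edge; origin at the centre of its underside, 110 mm above the table, z up
- other_unit: the second drawer unit, same make and size, its drawer shut; stands beside the first, either side. Same frame as the first
- other_card: the like stock card on the second unit; not the one wanted
- scanner: loose cordless hand scanner, pistol shape, grey plastic, 0.2 kg, handle-down in its holder. Handle: bar 34 (x) x 28 (y) x 125 mm. Head on top 90 (x) x 52 (y) x 40 mm: x -60 to +30 mm, z 120 to 160 mm, dark window in its -x end. Origin: centre of the handle's foot, z up the handle. The window looks along -x, at first level and towards the robot's side (-x of the world within 0.5 rad)
- scanner_window (a point): centre of the scanner's window: 61 mm towards -x and 140 mm up from the scanner's origin
- stand: the scanner's holder, fixed to the table: a steel base plate 100 x 80 x 12 mm with an upright open cup, inside 40 (x) x 34 (y) mm, walls 5 mm, rim 82 mm above the table, floor 12 mm; origin at the centre of its underside, z up, same yaw as the scanner. Stands on the left or the right of the table
- parcel: bystander: sealed parcel 120 x 80 x 70 mm, across the table from the holder; origin centre of underside
- tape_roll: bystander: roll of tape lying flat, 90 mm across, 48 mm high, on the left beside the units; origin centre of underside
- marker: bystander: thick marker pen, 130 mm long, 17 mm thick, lying in front of the gap between the units; origin near the centre of its underside
- label_box: bystander: small carton 60 x 100 x 50 mm on the rear of the top of the unit with the open drawer; origin centre of underside
- stapler: bystander: stapler 35 x 130 x 42 mm on the rear of the top of the second unit; origin centre of underside
Mind the look-alikes: they are no part of the job. What is shaped like the scanner but orange or red is not meant.

How it is judged:
On the way, in this order (a step that is already met when the one before it is completed fails the run):
1. the open drawer is pushed home and seats at its detent (value of joint kit_drawer below 0.004 m), for 0.3 s.
2. the scanner is drawn out of its holder in the fingers, its foot above the rim (z of scanner in the frame of stand above 0.085 m and contact force between scanner and the fingers above 0.5 N and contact force between scanner and stand below 0.2 N), for 0.1 s.
At the end, for the whole second after the job is handed in: The drawer is home (within 4 mm); the fingers hold the scanner at rest (under 30 mm/s), touching neither units, cards, holder nor what lies on the units; its window looks down within 0.5 rad of vertical, 55 to 160 mm above the card, within 35 mm of its centre seen from above (value of joint kit_drawer below 0.004 m and angle between scanner's own x axis and vertical below 0.5 rad and horizontal distance between scanner_window and card below 0.035 m and z of scanner_window in the frame of card between 0.055 and 0.16 m and contact force between scanner and the fingers above 0.5 N and contact force between scanner and unit below 0.2 N and contact force between scanner and other_unit below 0.2 N and contact force between scanner and stand below 0.2 N and contact force between scanner and label_box below 0.2 N and contact force between scanner and card below 0.2 N and contact force between scanner and stapler below 0.2 N and contact force between scanner and other_card below 0.2 N and linear speed of scanner below 0.03 m/s); the arm keeps its last pose, push and grip.
It fails at once if a bystander is shoved by more than 30 mm: parcel (distance of parcel from where it was at the start of the episode above 0.03 m).
It fails at once if a bystander is shoved by more than 30 mm: tape_roll (distance of tape_roll from where it was at the start of the episode above 0.03 m).
It fails at once if a bystander is shoved by more than 30 mm: marker (distance of marker from where it was at the start of the episode above 0.03 m).
It fails at once if a bystander is shoved by more than 30 mm: label_box (distance of label_box from where it was at the start of the episode above 0.03 m).
It fails at once if a bystander is shoved by more than 30 mm: stapler (distance of stapler from where it was at the start of the episode above 0.03 m).
It also fails if it takes over 58 s, if anything falls off the work surface, if the arm or the gripper's body presses on something with over 40 N, if the wrist force passes 120 N, or if a joint passes its speed limit or range.

## Working session

There is one attempt and no reset: what is moved stays moved. The work goes in short steps, Python scripts to look and compute and a tool call to move; the robot and the scene stay as the last step left them, time stands still between calls to the robot, and variables do not carry over. Pictures are saved under pics/ and viewed, at most 10 in all, crops included, and the job is handed in when it is done.

Besides the shell and the picture viewer there is one more tool, called after "Emit:" as name(argument=value, ...), one argument or row to a line, values as JSON. carry_out: Moves the arm, as the interface text tells. Its arguments: {"type":"object","properties":{"moves":{"type":"array","items":{"type":"object","properties":{"tx":{"type":"number"},"ty":{"type":"number"},"tz":{"type":"number"},"wx":{"type":"number"},"wy":{"type":"number"},"wz":{"type":"number"},"claw":{"type":"number"}}}},"newtons":{"type":"number"}},"required":["moves"]}

```bash
mkdir -p pics; cat > h.py <<'E'
import numpy as np, cv2
from workcell import env, read_camera
from scipy.spatial.transform import Rotation as R
def world_cloud(name):
    s=env.get_state(); c=read_camera(name); z=c["z_map"]
    v,u=np.mgrid[:480,:640]
    p=np.stack([(u-c["cx"])/c["fx"]*z,(v-c["cy"])/c["fy"]*z,z],-1)
    if "camera_from_world" in c: T=np.linalg.inv(c["camera_from_world"])
    else:
        q=s["orientation"]; T=np.eye(4); T[:3,:3]=R.from_quat([q[1],q[2],q[3],q[0]]).as_matrix(); T[:3,3]=s["tcp_pos"]; T=T@c["hand_eye"]
    P=p@T[:3,:3].T+T[:3,3]; P[z<=0]=np.nan
    return c["image"],P,c,T
E
python3 - <<'E'
from h import *
for n in("side","top"):
    im,P,c,T=world_cloud(n); cv2.imwrite(f"pics/{n}.png",im); np.savez(f"{n}.npz",im=im,P=P,T=T,K=[c["fx"],c["fy"],c["cx"],c["cy"]])
    print(n,T.round(3).tolist(),c["fx"])
print(env.get_state(),env.hold_point_z)
E
```

```text
side [[-0.738, 0.39, -0.55, 1.399], [0.674, 0.434, -0.597, 0.957], [0.006, -0.812, -0.584, 1.024], [0.0, 0.0, 0.0, 1.0]] 614.2537713819187
top [[0.028, -0.99, 0.139, 0.402], [-0.999, -0.024, 0.03, 0.023], [-0.027, -0.139, -0.99, 1.107], [0.0, 0.0, 0.0, 1.0]] 468.5357056472732
{'clock': 0.1, 'joint_pos': array([-1.28960539e+00,  3.13952209e-01,  4.50892645e-02,  1.30360808e+00,
       -2.54014721e-05,  1.43117730e+00]), 'qvel': array([-0.00054192, -0.00152987,  0.00206491,  0.00107353, -0.00052857,
        0.00033764]), 'tau': array([ 3.30926072e-03, -4.81728423e+01,  2.99242866e+01,  1.28459092e-02,
       -6.31689431e-05, -1.13777139e-05]), 'tcp_pos': array([ 0.23471993, -0.52435935,  0.20508141]), 'orientation': array([-8.34352999e-04,  9.77946068e-01,  2.08855901e-01, -7.18919330e-05]), 'wrist_force': array([0.34735679, 0.34866746, 0.03453112]), 'ft_torque': array([-0.01695682, -0.0172532 ,  0.00581774]), 'grip_force': 0.0, 'finger_gap': 0.08517704641601533} 0.0187
```

View pics/side.png

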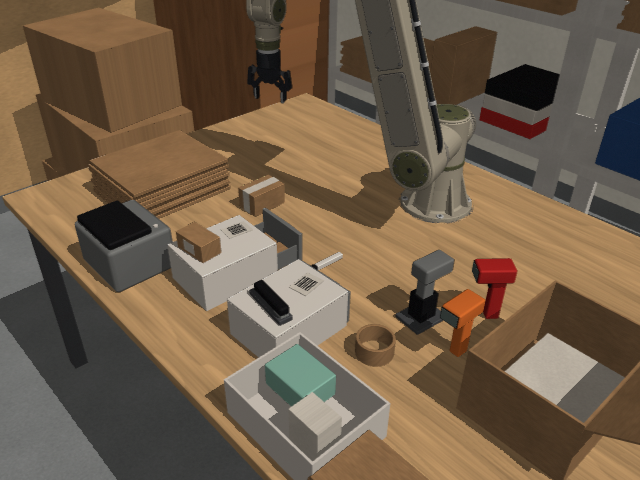

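View pics/top.png

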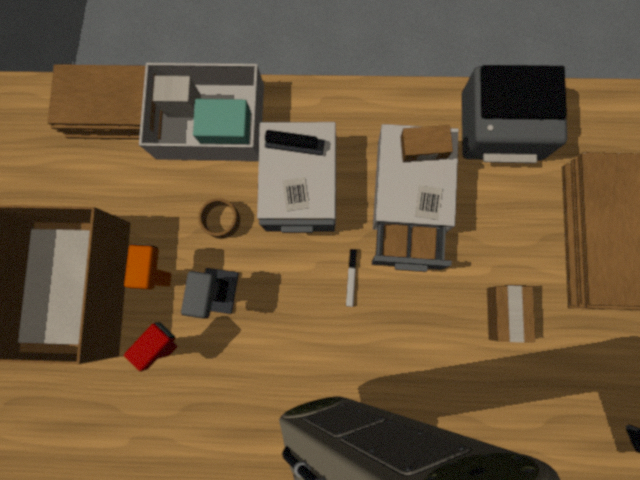

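The side view shows the grey pistol scanner in its dark holder at (432,268)–(422,305), with an orange one at (462,310) and a red one at (495,275). In the top view these are at (200,292), (140,267) and (150,346). Only the grey one stands in a holder, so it fits the description. The open unit is the top view's right one, with its handle at (411,267), its card at (430,203) and the label box at (427,142). The left unit has the stapler and its drawer is shut.

```bash
python3 - <<'E'
from h import *
def rect(xy): 
    r=cv2.minAreaRect((xy*1000).astype(np.float32)); return np.round(r[0],1),np.round(r[1],1),round(r[2],1)
def comp(m,P,lab,mn=60):
    n,L,st,ce=cv2.connectedComponentsWithStats(m.astype(np.uint8))
    for i in range(1,n):
        if st[i,4]>mn:
            q=P[L==i]; print(lab,ce[i].round(),st[i,4],"med z",np.median(q[:,2]).round(4),*rect(q[:,:2]),"x",np.round([q[:,0].min(),q[:,0].max()],3),"y",np.round([q[:,1].min(),q[:,1].max()],3))
for n in("top","side"):
    d=np.load(n+".npz"); im,P=d["im"],d["P"]; hsv=cv2.cvtColor(im,cv2.COLOR_BGR2HSV)
    X,Y,Z=P[...,0],P[...,1],P[...,2]; ws=(X>.2)&(X<1)&(abs(Y)<.6)
    comp(ws&(abs(Z-.110)<.006)&(X>.45)&(Y>-.3)&(Y<.25),P,n+" unittop",300)
    comp(ws&(Z>.162)&(Z<.182)&(hsv[...,1]<90)&(Y>.1)&(X>.3),P,n+" head")
    comp(ws&(abs(Z-.082)<.006)&(hsv[...,2]<90)&(Y>.1)&(X>.3),P,n+" cuprim",20)
    comp(ws&(Z>.06)&(Z<.105)&(X>.4)&(X<.58)&(Y>-.3)&(Y<.0),P,n+" drawer",30)
    comp(ws&(Z>.105)&(Z<.118)&(hsv[...,2]<120)&(X>.5)&(Y>-.3)&(Y<.0),P,n+" card",20)
d=np.load("side.npz"); t=np.load("top.npz")
a=cv2.resize(d["im"][220:370,380:540],None,fx=2.5,fy=2.5,interpolation=2); b=cv2.resize(t["im"][230:380,110:250],(350,375),interpolation=2)
cv2.imwrite("pics/crop.png",np.hstack([a,b]))
E
```

```text
top unittop [297. 175.] 6300 med z 0.1093 [715.9 129.7] [221.7 169.4] 1.5 x [0.603 0.827] y [0.042 0.217]
top unittop [415. 184.] 5928 med z 0.1094 [ 710.3 -136.9] [170.4 220.9] 87.3 x [0.597 0.824] y [-0.226 -0.047]
top head [196. 294.] 1123 med z 0.1705 [434.2 314.8] [52.5 89.2] 83.9 x [0.388 0.48 ] y [0.285 0.343]
top cuprim [182.  82.] 440 med z 0.0822 [931.5 407.7] [147.9 306.5] 36.4 x [0.782 0.967] y [0.241 0.489]
top cuprim [180. 103.] 119 med z 0.0816 [880.  407.1] [48.3 99.2] 36.8 x [0.867 0.929] y [0.38  0.461]
top cuprim [247. 113.] 24 med z 0.0804 [856.2 251.3] [42.1  1.2] 0.0 x [0.835 0.877] y [0.251 0.252]
top cuprim [255. 126.] 40 med z 0.0813 [824.4 231.3] [87.5  1.4] 0.0 x [0.781 0.868] y [0.231 0.232]
top cuprim [220. 138.] 103 med z 0.0826 [794.3 308.8] [  4.8 114.3] 1.3 x [0.792 0.798] y [0.252 0.366]
top cuprim [203. 149.] 198 med z 0.082 [769.2 351.9] [  5.5 242.1] 0.7 x [0.767 0.773] y [0.231 0.473]
top cuprim [107. 284.] 377 med z 0.082 [454.7 541.3] [306.8   5.8] 0.2 x [0.301 0.608] y [0.538 0.544]
top cuprim [292. 229.] 207 med z 0.0844 [586.5 152.4] [ 15.5 
[... 1035 characters left out ...]
452.5 313.1] [48.  56.3] 80.9 x [0.427 0.483] y [0.287 0.339]
side cuprim [282. 385.] 134 med z 0.0824 [885.6 304.4] [  5.  106.7] 0.0 x [0.883 0.888] y [0.251 0.358]
side cuprim [474. 390.] 124 med z 0.082 [610.7 569.1] [61.7  7.5] 89.9 x [0.607 0.614] y [0.538 0.6  ]
side drawer [283. 228.] 621 med z 0.0846 [ 525.1 -126.7] [172.6  56.5] 71.2 x [0.504 0.579] y [-0.216 -0.043]
side card [236. 229.] 109 med z 0.1121 [ 647.4 -165.8] [43.4 41.2] 81.6 x [0.626 0.671] y [-0.188 -0.142]
side card [137. 248.] 298 med z 0.1117 [ 876.7 -263.7] [ 35.1 177.9] 81.0 x [0.786 0.962] y [-0.295 -0.253]
side card [186. 251.] 99 med z 0.1118 [ 803.2 -164.5] [129.2  16.1] 89.7 x [0.795 0.811] y [-0.229 -0.1  ]
```

View pics/crop.png

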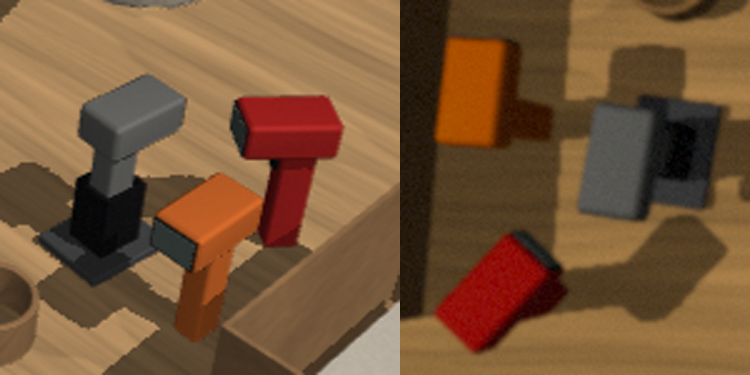

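The crop shows the grey scanner in the dark cup with its window facing the robot. The orange and red ones stand free on the table, so they are look-alikes. The unit yaw is about -2.7°. Heights came out at 0.110 for the unit tops and 0.1705 for the scanner's head, which match the text within 2 mm in both views. First I go in front of the drawer with the fist shut.

Emit:
carry_out(
  moves=[
    {"tx": 1.2,"ty": 2.5,"wz": 0.167,"claw": 1},
    {"tx": 1.2,"ty": 2.5,"wz": 0.167,"claw": 1},
    {"tx": 1.2,"ty": 2.5,"wz": 0.167,"claw": 1},
    {"tx": 1.2,"ty": 2.5,"wz": 0.167,"claw": 1},
    {"tx": 1.2,"ty": 2.5,"wz": 0.167,"claw": 1},
    {"tx": 1.2,"ty": 2.5,"wz": 0.167,"claw": 1},
    {"tx": 1.2,"ty": 2.5,"wz": 0.167,"claw": 1},
    {"tx": 1.2,"ty": 2.5,"wz": 0.167,"claw": 1},
  ],
)

```text
invalid input at $.moves[0]: expected keys tx, ty, tz, wx, wy, wz, claw
```

Emit:
carry_out(
  moves=[
    {"tx": 1.2,"ty": 2.5,"wz": 0.167,"claw": 1},
    {"tx": 1.2,"ty": 2.5,"wz": 0.167,"claw": 1},
    {"tx": 1.2,"ty": 2.5,"wz": 0.167,"claw": 1},
    {"tx": 1.2,"ty": 2.5,"wz": 0.167,"claw": 1},
    {"tx": 1.2,"ty": 2.5,"wz": 0.167,"claw": 1},
    {"tx": 1.2,"ty": 2.5,"wz": 0.167,"claw": 1},
    {"tx": 1.2,"ty": 2.5,"wz": 0.167,"claw": 1},
    {"tx": 1.2,"ty": 2.5,"wz": 0.167,"claw": 1},
  ],
)

```text
invalid input at $.moves[0]: expected keys tx, ty, tz, wx, wy, wz, claw
```

```bash
python3 - <<'E'
from h import *
im,P,c,T=world_cloud("wrist"); im2,P2,_,_=world_cloud("top"); cv2.imwrite("pics/w1.png",im)
s=env.get_state(); print(s["tcp_pos"],s["orientation"],s["joint_pos"].round(3),T[:3,3])
for n,Q in(("w",P),("t",P2)):
    X,Y,Z=Q[...,0],Q[...,1],Q[...,2]
    m=(Z>.05)&(Z<.125)&(X>.44)&(X<.6)&(Y>-.23)&(Y<-.03)
    for lo in np.arange(.05,.125,.008):
        k=m&(Z>=lo)&(Z<lo+.008)
        if k.sum()>20: print(n,lo.round(3),k.sum(),np.percentile(X[k],[1,50]).round(4),np.percentile(Y[k],[1,99]).round(4))
E
```

```text
[ 0.23478341 -0.52452125  0.2053518 ] [-5.44552212e-04  9.77950077e-01  2.08838090e-01 -5.20356699e-05] [-1.29   0.314  0.045  1.304 -0.     1.431] [ 0.29434203 -0.49815858  0.3726752 ]
t 0.05 67 [0.5114 0.5408] [-0.2138 -0.0449]
t 0.058 124 [0.5115 0.5641] [-0.2056 -0.0549]
t 0.066 31 [0.5003 0.5168] [-0.2141 -0.0471]
t 0.074 46 [0.4998 0.5122] [-0.2157 -0.0516]
t 0.082 228 [0.4997 0.5081] [-0.1982 -0.0477]
t 0.09 152 [0.5111 0.5192] [-0.2123 -0.0456]
t 0.098 315 [0.5124 0.5204] [-0.2095 -0.0466]
t 0.106 32 [0.5967 0.5992] [-0.2136 -0.1635]
```

Emit:
carry_out(
  moves=[
    {"tx": 1.2,"ty": 2.5,"tz": 0,"wx": 0,"wy": 0,"wz": 0.167,"claw": 1},
    {"tx": 1.2,"ty": 2.5,"tz": 0,"wx": 0,"wy": 0,"wz": 0.167,"claw": 1},
    {"tx": 1.2,"ty": 2.5,"tz": 0,"wx": 0,"wy": 0,"wz": 0.167,"claw": 1},
    {"tx": 1.2,"ty": 2.5,"tz": 0,"wx": 0,"wy": 0,"wz": 0.167,"claw": 1},
    {"tx": 1.2,"ty": 2.5,"tz": 0,"wx": 0,"wy": 0,"wz": 0.167,"claw": 1},
    {"tx": 1.2,"ty": 2.5,"tz": 0,"wx": 0,"wy": 0,"wz": 0.167,"claw": 1},
    {"tx": 1.2,"ty": 2.5,"tz": 0,"wx": 0,"wy": 0,"wz": 0.167,"claw": 1},
    {"tx": 1.2,"ty": 2.5,"tz": 0,"wx": 0,"wy": 0,"wz": 0.167,"claw": 1},
  ],
)

```text
clock: 1.2
tcp_pos: [0.3311, -0.3239, 0.2058]
orientation: [-0.0, 0.636, 0.771, 0.0]
wrist_force: [0.8, 0.6, -0.2]
finger_gap: 0.0001
grip_force: 0.0
```

Emit:
carry_out(
  moves=[
    {"tx": 1.2,"ty": 2.5,"tz": 0,"wx": 0,"wy": 0,"wz": 0.167,"claw": 1},
    {"tx": 1.2,"ty": 2.5,"tz": 0,"wx": 0,"wy": 0,"wz": 0.167,"claw": 1},
    {"tx": 1.2,"ty": 2.5,"tz": 0,"wx": 0,"wy": 0,"wz": 0.167,"claw": 1},
    {"tx": 1.2,"ty": 2.5,"tz": 0,"wx": 0,"wy": 0,"wz": 0.167,"claw": 1},
    {"tx": 1.2,"ty": 2.5,"tz": 0,"wx": 0,"wy": 0,"wz": 0.167,"claw": 1},
    {"tx": 1.2,"ty": 2.5,"tz": 0,"wx": 0,"wy": 0,"wz": 0.167,"claw": 1},
    {"tx": 1.2,"ty": 2.5,"tz": 0,"wx": 0,"wy": 0,"wz": 0.167,"claw": 1},
    {"tx": 1.2,"ty": 2.5,"tz": 0,"wx": 0,"wy": 0,"wz": 0.167,"claw": 1},
  ],
)

```text
clock: 2.2
tcp_pos: [0.4271, -0.124, 0.2058]
orientation: [-0.0, 0.022, 1.0, 0.0]
wrist_force: [-0.2, -0.8, -0.2]
finger_gap: -0.0002
grip_force: 0.0
```

```bash
python3 - <<'E'
from h import *
im,P,c,T=world_cloud("wrist"); cv2.imwrite("pics/w1.png",im); np.savez("w1.npz",im=im,P=P)
s=env.get_state(); print(s["tcp_pos"],s["orientation"],s["joint_pos"].round(3),T[:3,3])
E
```

```text
[ 0.42787877 -0.12171509  0.20587959] [3.39067529e-04 1.80863809e-02 9.99835850e-01 1.02043221e-03] [-0.46   0.062 -0.265  1.244  0.002 -0.423] [ 0.36006812 -0.12171043  0.37343284]
```

View pics/w1.png

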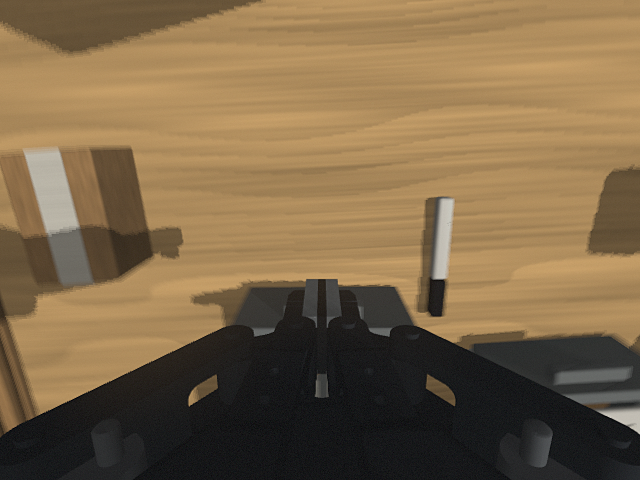

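The wrist view shows the fist above and in front of the grey drawer front (320,305). The marker (437,255) and parcel (70,215) are well clear. Next I descend to handle height and push.

Emit:
carry_out(
  moves=[
    {"tx": 0,"ty": -0.5,"tz": -3.6,"wx": 0,"wy": 0,"wz": 0,"claw": 1},
    {"tx": 0,"ty": 0,"tz": -3.6,"wx": 0,"wy": 0,"wz": 0,"claw": 1},
    {"tx": 0,"ty": 0,"tz": -3.6,"wx": 0,"wy": 0,"wz": 0,"claw": 1},
    {"tx": 0,"ty": 0,"tz": -3.6,"wx": 0,"wy": 0,"wz": 0,"claw": 1},
    {"tx": 1.5,"ty": -0.1,"tz": 0,"wx": 0,"wy": 0,"wz": 0,"claw": 1},
    {"tx": 1.5,"ty": -0.1,"tz": 0,"wx": 0,"wy": 0,"wz": 0,"claw": 1},
    {"tx": 1.5,"ty": -0.1,"tz": 0,"wx": 0,"wy": 0,"wz": 0,"claw": 1},
    {"tx": 1.0,"ty": -0.1,"tz": 0,"wx": 0,"wy": 0,"wz": 0,"claw": 1},
  ],
)

```text
clock: 3.25
tcp_pos: [0.4844, -0.1345, 0.0632]
orientation: [0.001, 0.024, 1.0, -0.0]
wrist_force: [0.1, 0.5, -1.1]
finger_gap: 0.0003
grip_force: 0.0
```

Emit:
carry_out(
  moves=[
    {"tx": 1.0,"ty": -0.05,"tz": 0,"wx": 0,"wy": 0,"wz": 0,"claw": 1},
    {"tx": 1.0,"ty": -0.05,"tz": 0,"wx": 0,"wy": 0,"wz": 0,"claw": 1},
    {"tx": 1.0,"ty": -0.05,"tz": 0,"wx": 0,"wy": 0,"wz": 0,"claw": 1},
    {"tx": 1.0,"ty": -0.05,"tz": 0,"wx": 0,"wy": 0,"wz": 0,"claw": 1},
  ],
)

```text
clock: 3.75
tcp_pos: [0.5222, -0.1358, 0.0618]
orientation: [-0.0, 0.024, 1.0, 0.0]
wrist_force: [-2.5, 0.8, 0.0]
finger_gap: 0.0002
grip_force: 0.4
```

Emit:
carry_out(
  moves=[
    {"tx": 0.7,"ty": 0,"tz": 0,"wx": 0,"wy": 0,"wz": 0,"claw": 1},
    {"tx": 0.7,"ty": 0,"tz": 0,"wx": 0,"wy": 0,"wz": 0,"claw": 1},
    {"tx": 0.7,"ty": 0,"tz": 0,"wx": 0,"wy": 0,"wz": 0,"claw": 1},
    {"tx": 0.7,"ty": 0,"tz": 0,"wx": 0,"wy": 0,"wz": 0,"claw": 1},
    {"tx": 0.7,"ty": 0,"tz": 0,"wx": 0,"wy": 0,"wz": 0,"claw": 1},
  ],
)

```text
clock: 4.38
tcp_pos: [0.5573, -0.1359, 0.0619]
orientation: [-0.0, 0.024, 1.0, 0.0]
wrist_force: [-0.1, -1.4, -0.7]
finger_gap: -0.0002
grip_force: 0.4
```

Emit:
carry_out(
  moves=[
    {"tx": 0.3,"ty": 0,"tz": 0,"wx": 0,"wy": 0,"wz": 0,"claw": 1},
    {"tx": 0.2,"ty": 0,"tz": 0,"wx": 0,"wy": 0,"wz": 0,"claw": 1},
  ],
)

```text
clock: 4.62
tcp_pos: [0.5619, -0.1359, 0.0619]
orientation: [-0.0, 0.024, 1.0, -0.0]
wrist_force: [-2.1, -0.3, 2.1]
finger_gap: -0.0003
grip_force: 1.3
```

Emit:
carry_out(
  moves=[
    {"tx": 0.2,"ty": 0,"tz": 0,"wx": 0,"wy": 0,"wz": 0,"claw": 1},
    {"tx": 0.2,"ty": 0,"tz": 0,"wx": 0,"wy": 0,"wz": 0,"claw": 1},
  ],
)

```text
clock: 4.88
tcp_pos: [0.5653, -0.136, 0.0619]
orientation: [-0.001, 0.025, 1.0, -0.0]
wrist_force: [-3.4, -1.9, 1.8]
finger_gap: 0.0
grip_force: 1.5
```

Emit:
carry_out(
  moves=[
    {"tx": 0.2,"ty": 0,"tz": 0,"wx": 0,"wy": 0,"wz": 0,"claw": 1},
    {"tx": 0.1,"ty": 0,"tz": 0,"wx": 0,"wy": 0,"wz": 0,"claw": 1},
  ],
)

```text
clock: 5.12
tcp_pos: [0.5693, -0.1359, 0.0619]
orientation: [0.0, 0.024, 1.0, 0.0]
wrist_force: [-2.3, -1.5, 0.0]
finger_gap: -0.0
grip_force: 0.7
```

Emit:
carry_out(
  moves=[
    {"tx": 0.1,"ty": 0,"tz": 0,"wx": 0,"wy": 0,"wz": 0,"claw": 1},
    {"tx": 0.1,"ty": 0,"tz": 0,"wx": 0,"wy": 0,"wz": 0,"claw": 1},
  ],
)

```text
clock: 5.38
tcp_pos: [0.5712, -0.1357, 0.0619]
orientation: [0.0, 0.024, 1.0, 0.0]
wrist_force: [-1.4, 0.3, -0.7]
finger_gap: 0.0002
grip_force: 0.3
```

```bash
cat > dr.py <<'E'
from h import *
for n in("top","side"):
    im,P,_,_=world_cloud(n); X,Y,Z=P[...,0],P[...,1],P[...,2]
    for lab,ya,yb in(("open",-.225,-.04),("other",.04,.22)):
        k=(Z>.09)&(Z<.104)&(X>.5)&(X<.64)&(Y>ya)&(Y<yb)
        if k.sum(): print(n,lab,k.sum(),np.percentile(X[k],[1,5,25,50,75]).round(4))
E
python3 dr.py
```

```text
top open 101 [0.5844 0.5848 0.5876 0.5907 0.5944]
top other 431 [0.5923 0.5933 0.5957 0.5985 0.6019]
side open 232 [0.5676 0.5773 0.5873 0.5912 0.5991]
side other 116 [0.5931 0.5957 0.5988 0.6016 0.6214]
```

Emit:
carry_out(
  moves=[
    {"tx": 0.1,"ty": 0,"tz": 0,"wx": 0,"wy": 0,"wz": 0,"claw": 1},
    {"tx": 0.1,"ty": 0,"tz": 0,"wx": 0,"wy": 0,"wz": 0,"claw": 1},
  ],
)

```text
clock: 5.72
tcp_pos: [0.5732, -0.1358, 0.062]
orientation: [0.0, 0.024, 1.0, 0.0]
wrist_force: [-0.3, 0.6, -0.2]
finger_gap: -0.0001
grip_force: 0.0
```

Emit:
carry_out(
  moves=[
    {"tx": 0.1,"ty": 0,"tz": 0,"wx": 0,"wy": 0,"wz": 0,"claw": 1},
    {"tx": 0.1,"ty": 0,"tz": 0,"wx": 0,"wy": 0,"wz": 0,"claw": 1},
  ],
)

```text
clock: 5.98
tcp_pos: [0.575, -0.1359, 0.062]
orientation: [0.0, 0.024, 1.0, 0.0]
wrist_force: [-0.5, -0.4, 0.6]
finger_gap: -0.0002
grip_force: 0.0
```

Emit:
carry_out(
  moves=[
    {"tx": 0.1,"ty": 0,"tz": 0,"wx": 0,"wy": 0,"wz": 0,"claw": 1},
    {"tx": 0.1,"ty": 0,"tz": 0,"wx": 0,"wy": 0,"wz": 0,"claw": 1},
  ],
)

```text
clock: 6.22
tcp_pos: [0.5769, -0.1359, 0.0619]
orientation: [-0.0, 0.024, 1.0, 0.0]
wrist_force: [-1.0, 0.6, 0.1]
finger_gap: -0.0001
grip_force: 0.0
```

Emit:
carry_out(
  moves=[
    {"tx": 0.1,"ty": 0,"tz": 0,"wx": 0,"wy": 0,"wz": 0,"claw": 1},
    {"tx": 0.1,"ty": 0,"tz": 0,"wx": 0,"wy": 0,"wz": 0,"claw": 1},
  ],
)

```text
clock: 6.48
tcp_pos: [0.5785, -0.1359, 0.0619]
orientation: [-0.0, 0.024, 1.0, 0.0]
wrist_force: [-3.5, -1.0, 1.7]
finger_gap: -0.0001
grip_force: 1.5
```

```bash
python3 dr.py; python3 -c "
from h import *
print(env.get_state()['wrist_force'])"
```

```text
top open 104 [0.5916 0.592  0.5943 0.5981 0.6013]
top other 427 [0.5924 0.5931 0.5956 0.5986 0.602 ]
side open 134 [0.5739 0.5817 0.5911 0.5976 0.6175]
side other 116 [0.5944 0.5954 0.5982 0.602  0.6177]
[-2.07320716 -0.2240698   0.46252244]
```

The force fell to zero as the detent drew the drawer in. The fist then met a hard stop, and the front now stands flush like the other unit's, at x 0.592 against 0.592. I back off and go over to the scanner.

Emit:
carry_out(
  moves=[
    {"tx": -3,"ty": 0,"tz": 0,"wx": 0,"wy": 0,"wz": 0,"claw": 1},
    {"tx": -3,"ty": 0,"tz": 2,"wx": 0,"wy": 0,"wz": 0,"claw": 0},
    {"tx": 0,"ty": 0,"tz": 5,"wx": 0,"wy": 0,"wz": 0,"claw": -1},
    {"tx": 0,"ty": 0,"tz": 5,"wx": 0,"wy": 0,"wz": 0,"claw": -1},
    {"tx": 0,"ty": 2,"tz": 5,"wx": 0,"wy": 0,"wz": 0,"claw": -1},
    {"tx": 0,"ty": 4,"tz": 3,"wx": 0,"wy": 0,"wz": 0,"claw": -1},
    {"tx": -1,"ty": 4,"tz": 0,"wx": 0,"wy": 0,"wz": -0.03,"claw": -1},
    {"tx": -1,"ty": 4,"tz": 0,"wx": 0,"wy": 0,"wz": -0.03,"claw": -1},
  ],
)

```text
clock: 7.58
tcp_pos: [0.4992, 0.0052, 0.2626]
orientation: [0.001, 0.055, 0.998, 0.0]
wrist_force: [1.0, -0.1, -0.1]
finger_gap: 0.0856
grip_force: 0.0
```

Emit:
carry_out(
  moves=[
    {"tx": -1,"ty": 4,"tz": 0,"wx": 0,"wy": 0,"wz": 0,"claw": -1},
    {"tx": -1,"ty": 4,"tz": 0,"wx": 0,"wy": 0,"wz": 0,"claw": -1},
    {"tx": -1,"ty": 4,"tz": 0,"wx": 0,"wy": 0,"wz": 0,"claw": -1},
    {"tx": -1,"ty": 4,"tz": 0,"wx": 0,"wy": 0,"wz": 0,"claw": -1},
    {"tx": -1,"ty": 4,"tz": 0,"wx": 0,"wy": 0,"wz": 0,"claw": -1},
    {"tx": -1,"ty": 4,"tz": 0,"wx": 0,"wy": 0,"wz": 0,"claw": -1},
    {"tx": 0,"ty": 4,"tz": 0,"wx": 0,"wy": 0,"wz": 0,"claw": -1},
    {"tx": 0,"ty": 0,"tz": 0,"wx": 0,"wy": 0,"wz": 0,"claw": -1},
  ],
)

```text
clock: 8.57
tcp_pos: [0.4386, 0.2863, 0.2617]
orientation: [0.0, 0.052, 0.999, 0.0]
wrist_force: [-0.7, 0.2, -0.7]
finger_gap: 0.0859
grip_force: 0.0
```

```bash
cat > sc.py <<'E'
from h import *
im,P,c,T=world_cloud("wrist"); cv2.imwrite("pics/w2.png",im)
s=env.get_state(); print(s["tcp_pos"],s["orientation"],s["joint_pos"].round(3))
def rep(n,P):
    X,Y,Z=P[...,0],P[...,1],P[...,2]
    m=((X>.36)&(X<.52)&(Y>.24)&(Y<.38)&(abs(Z-.172)<.007)).astype(np.uint8)
    N,L,st,ce=cv2.connectedComponentsWithStats(m)
    if N<2: return
    i=1+st[1:,4].argmax(); q=P[L==i]; r=cv2.minAreaRect((q[:,:2]*1000).astype(np.float32)); print(n,len(q),np.median(q[:,2]).round(4),r,ce[i])
rep("wrist",P)
E
python3 sc.py; python3 dr.py | grep -v other
```

```text
[0.43864099 0.28500858 0.26173523] [ 3.53860033e-06  5.31564043e-02  9.98586198e-01 -5.15831401e-05] [ 0.423  0.202  0.035  1.404 -0.     0.529]
wrist 7733 0.1713 ((433.40545654296875, 314.18896484375), (52.047080993652344, 91.46265411376953), 83.89418029785156) [357.59420665 219.21130221]
top open 474 [0.5853 0.5867 0.5908 0.5941 0.5975]
side open 109 [0.5881 0.5909 0.5947 0.6046 0.6226]
```

View pics/w2.png

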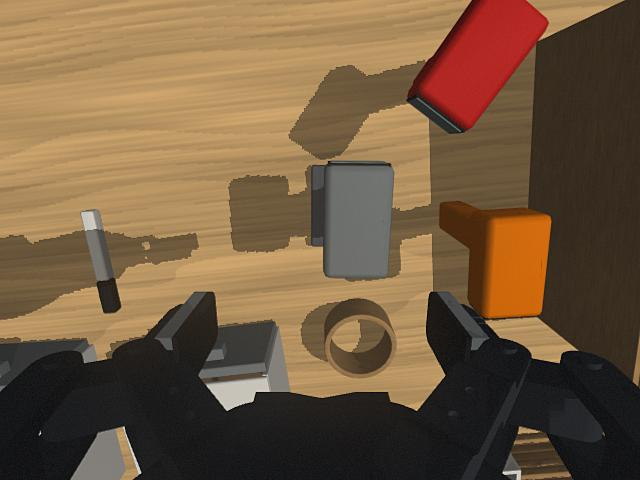

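The wrist view shows the grey head at (358,219), with its dark window edge at the top of the picture, which is the robot's side. The orange (510,260) and red (478,65) look-alikes are clear of the fingers. The head measures 52 x 91 mm with its top at z 0.171, which agrees with the text. The drawer front sits within 1–2 mm of its home line. I align and descend onto the head.

Emit:
carry_out(
  moves=[
    {"tx": 0.1,"ty": 1.4,"tz": 0,"wx": 0,"wy": 0,"wz": 0,"claw": -1},
    {"tx": 0.1,"ty": 1.5,"tz": 0,"wx": 0,"wy": 0,"wz": 0,"claw": -1},
    {"tx": 0,"ty": 0,"tz": -2,"wx": 0,"wy": 0,"wz": 0,"claw": -1},
    {"tx": 0,"ty": 0,"tz": -2,"wx": 0,"wy": 0,"wz": 0,"claw": -1},
    {"tx": 0,"ty": 0,"tz": -2,"wx": 0,"wy": 0,"wz": 0,"claw": -1},
    {"tx": 0,"ty": 0,"tz": -1,"wx": 0,"wy": 0,"wz": 0,"claw": -1},
    {"tx": 0,"ty": 0,"tz": 0,"wx": 0,"wy": 0,"wz": 0,"claw": -1},
  ],
)

```text
clock: 9.6
tcp_pos: [0.4406, 0.3132, 0.1914]
orientation: [-0.001, 0.054, 0.999, -0.0]
wrist_force: [-0.6, -0.1, 0.0]
finger_gap: 0.0855
grip_force: 0.0
```

```bash
python3 sc.py
```

```text
[0.44097641 0.31334981 0.19211652] [-3.16072154e-05  5.43468602e-02  9.98522115e-01  5.59844386e-05] [ 0.469  0.251 -0.071  1.248  0.     0.578]
wrist 13592 0.1713 ((432.633056640625, 314.0868225097656), (52.04142761230469, 90.34335327148438), 83.44290161132812) [322.86572984 244.97903178]
```

Emit:
carry_out(
  moves=[
    {"tx": 0,"ty": 0,"tz": -1.5,"wx": 0,"wy": 0,"wz": 0,"claw": -1},
    {"tx": 0,"ty": 0,"tz": -1.5,"wx": 0,"wy": 0,"wz": 0,"claw": -1},
    {"tx": 0,"ty": 0.1,"tz": -1.5,"wx": 0,"wy": 0,"wz": 0,"claw": -1},
    {"tx": 0,"ty": 0,"tz": -1.6,"wx": 0,"wy": 0,"wz": 0,"claw": -1},
    {"tx": 0,"ty": 0,"tz": 0,"wx": 0,"wy": 0,"wz": 0,"claw": -1},
  ],
)

```text
clock: 10.28
tcp_pos: [0.4397, 0.3135, 0.129]
orientation: [-0.002, 0.054, 0.999, -0.001]
wrist_force: [0.5, -0.2, -0.7]
finger_gap: 0.0856
grip_force: 0.0
```

Emit:
carry_out(
  moves=[
    {"tx": 0,"ty": 0,"tz": 0,"wx": 0,"wy": 0,"wz": 0,"claw": 0},
    {"tx": 0,"ty": 0,"tz": 0,"wx": 0,"wy": 0,"wz": 0,"claw": 1},
    {"tx": 0,"ty": 0,"tz": 0,"wx": 0,"wy": 0,"wz": 0,"claw": 1},
    {"tx": 0,"ty": 0,"tz": 0,"wx": 0,"wy": 0,"wz": 0,"claw": 1},
    {"tx": 0,"ty": 0,"tz": 0,"wx": 0,"wy": 0,"wz": 0,"claw": 1},
    {"tx": 0,"ty": 0,"tz": 0,"wx": 0,"wy": 0,"wz": 0,"claw": 1},
  ],
  newtons=45,
)

```text
clock: 11.02
tcp_pos: [0.4416, 0.3144, 0.1319]
orientation: [0.001, 0.054, 0.999, 0.001]
wrist_force: [0.2, -0.1, 6.4]
finger_gap: 0.051
grip_force: 48.3
```

The gap stopped at 51 mm with 48 N, so the head is held. I draw it up.

Emit:
carry_out(
  moves=[
    {"tx": 0,"ty": 0,"tz": 1,"wx": 0,"wy": 0,"wz": 0,"claw": 1},
    {"tx": 0,"ty": 0,"tz": 2,"wx": 0,"wy": 0,"wz": 0,"claw": 1},
    {"tx": 0,"ty": 0,"tz": 2,"wx": 0,"wy": 0,"wz": 0,"claw": 1},
    {"tx": 0,"ty": 0,"tz": 2,"wx": 0,"wy": 0,"wz": 0,"claw": 1},
    {"tx": 0,"ty": 0,"tz": 2,"wx": 0,"wy": 0,"wz": 0,"claw": 1},
    {"tx": 0,"ty": 0,"tz": 3,"wx": 0,"wy": 0,"wz": 0,"claw": 1},
    {"tx": 0,"ty": 0,"tz": 3,"wx": 0,"wy": 0,"wz": 0,"claw": 1},
    {"tx": 0,"ty": 0,"tz": 2,"wx": 0,"wy": 0,"wz": 0,"claw": 1},
  ],
)

```text
clock: 12.02
tcp_pos: [0.4407, 0.3141, 0.3023]
orientation: [0.0, 0.054, 0.999, 0.0]
wrist_force: [0.4, -1.1, -1.7]
finger_gap: 0.0512
grip_force: 47.6
```

```bash
python3 - <<'E'
from h import *
im,P,_,_=world_cloud("side"); X,Y,Z=P[...,0],P[...,1],P[...,2]
cv2.imwrite("pics/s2.png",im[120:360,340:580].repeat(2,0).repeat(2,1))
for lo in np.arange(.08,.36,.02):
    k=(X>.36)&(X<.54)&(Y>.24)&(Y<.38)&(Z>lo)&(Z<lo+.02)
    if k.sum()>5: print(lo.round(2),k.sum(),np.percentile(X[k],[2,98]).round(3),np.percentile(Y[k],[2,98]).round(3))
E
```

```text
0.08 92 [0.427 0.479] [0.29  0.337]
0.18 103 [0.44 0.47] [0.299 0.328]
0.2 130 [0.438 0.472] [0.298 0.328]
0.22 137 [0.438 0.471] [0.299 0.328]
0.24 140 [0.437 0.471] [0.298 0.328]
0.26 137 [0.44  0.471] [0.297 0.328]
0.28 96 [0.439 0.47 ] [0.3   0.328]
0.3 254 [0.4   0.484] [0.289 0.343]
0.32 397 [0.399 0.484] [0.286 0.346]
0.34 450 [0.404 0.478] [0.278 0.352]
```

View pics/s2.png

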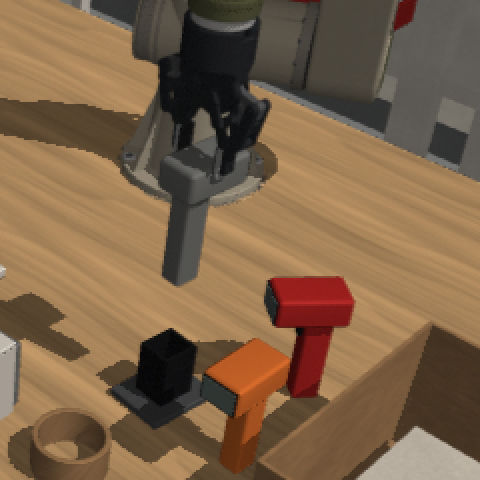

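The side crop shows the scanner hanging upright from the fingers at (185,220), with its foot at z≈0.18, well clear of the now-empty cup (165,370). I now carry it across while pitching it forward.

Emit:
carry_out(
  moves=[
    {"tx": 1.5,"ty": -4,"tz": 0.5,"wx": 0,"wy": 0,"wz": 0,"claw": 1},
    {"tx": 1.5,"ty": -4,"tz": 0.5,"wx": 0,"wy": 0,"wz": 0,"claw": 1},
    {"tx": 1.5,"ty": -4,"tz": 0.5,"wx": 0,"wy": 0,"wz": 0,"claw": 1},
    {"tx": 1.5,"ty": -4,"tz": 0.5,"wx": 0,"wy": 0,"wz": 0,"claw": 1},
    {"tx": 1.5,"ty": -4,"tz": 0.5,"wx": 0,"wy": 0,"wz": 0,"claw": 1},
    {"tx": 1.5,"ty": -4,"tz": 0.5,"wx": -0.01,"wy": -0.1,"wz": 0,"claw": 1},
    {"tx": 1.5,"ty": -4,"tz": 0.5,"wx": -0.01,"wy": -0.1,"wz": 0,"claw": 1},
    {"tx": 1.5,"ty": -4,"tz": 0.5,"wx": -0.01,"wy": -0.1,"wz": 0,"claw": 1},
  ],
)

```text
clock: 13.08
tcp_pos: [0.5607, -0.0072, 0.3402]
orientation: [0.151, 0.054, 0.987, -0.007]
wrist_force: [-0.0, -0.6, -1.3]
finger_gap: 0.0508
grip_force: 47.8
```

Emit:
carry_out(
  moves=[
    {"tx": 1,"ty": -2,"tz": 0,"wx": -0.016,"wy": -0.15,"wz": 0,"claw": 1},
    {"tx": 1,"ty": -2,"tz": 0,"wx": -0.016,"wy": -0.15,"wz": 0,"claw": 1},
    {"tx": 1,"ty": -2,"tz": 0,"wx": -0.016,"wy": -0.15,"wz": 0,"claw": 1},
    {"tx": 1,"ty": -2,"tz": 0,"wx": -0.016,"wy": -0.15,"wz": 0,"claw": 1},
    {"tx": 1,"ty": -2,"tz": 0,"wx": -0.016,"wy": -0.15,"wz": 0,"claw": 1},
    {"tx": 1,"ty": -2,"tz": 0,"wx": -0.016,"wy": -0.15,"wz": 0,"claw": 1},
    {"tx": 1,"ty": -2,"tz": 0,"wx": -0.016,"wy": -0.15,"wz": 0,"claw": 1},
    {"tx": 1,"ty": -2,"tz": 0,"wx": -0.016,"wy": -0.15,"wz": 0,"claw": 1},
  ],
)

```text
clock: 14.08
tcp_pos: [0.6786, -0.1805, 0.3832]
orientation: [0.654, 0.036, 0.755, -0.029]
wrist_force: [1.9, -0.6, -2.5]
finger_gap: 0.051
grip_force: 48.0
```

```bash
cat > e.py <<'E'
from h import *
s=env.get_state(); q=s["orientation"]; M=R.from_quat([q[1],q[2],q[3],q[0]]).as_matrix()
print(s["clock"],s["tcp_pos"],s["joint_pos"].round(3),s["finger_gap"],s["grip_force"]); print(M.round(3))
xs=-M[:,0]; zs=-M[:,2]; print("pred window",s["tcp_pos"]-.052*xs+.02*zs)
E
python3 e.py
```

```text
14.075 [ 0.67859943 -0.18045406  0.38321761] [-0.607 -0.089 -1.025 -0.771  0.509 -0.077] 0.05102316643164796 47.956470251083374
[[-0.142  0.092  0.986]
 [ 0.017  0.996 -0.091]
 [-0.99   0.004 -0.143]]
pred window [ 0.65149211 -0.17777273  0.33461716]
```

The elbow joint is at its limit (q3 = -1.025) with the tool heading straight out. The heading about the vertical is free, so I fit the arm's geometry to the logged poses and look for a heading that is in reach.

```bash
cat > k.py <<'E'
from h import *
from scipy.optimize import least_squares
D=[([-1.29,.314,.045,1.304,0,1.431],[.2348,-.5245,.2053]),([-.46,.062,-.265,1.244,.002,-.423],[.4279,-.1217,.2059]),
([.423,.202,.035,1.404,0,.529],[.4386,.285,.2617]),([.469,.251,-.071,1.248,0,.578],[.441,.3133,.1921]),
([-.607,-.089,-1.025,-.771,.509,-.077],[.6786,-.1805,.3832])]
def fk(q,p):
    c,h,a,b,g,L,e,d=p; al=q[1]-q[2]; be=al+q[3]
    t=np.array([np.cos(be),0,-np.sin(be)]); n=np.array([np.sin(be),0,np.cos(be)]); y=np.array([0,1.,0])
    f=np.array([np.cos(al),0,-np.sin(al)]); fn=np.array([np.sin(al),0,np.cos(al)])
    tz=np.cos(q[4])*t+np.sin(q[4])*y
    P=np.array([c+a*np.sin(q[1]),0,h+a*np.cos(q[1])])+b*f+g*fn+d*y+e*n+L*tz
    Rz=R.from_euler("z",q[0]); return Rz.apply(P),Rz.apply(tz)
res=lambda p:np.concatenate([(fk(q,p)[0]-x) for q,x in D]+[.002*(p-[0,.36,.36,.36,.0,.25,.0,.08])])
p=least_squares(res,[0,.36,.36,.36,.05,.25,.05,.08]).x
if __name__=="__main__":
    print(p.round(4),np.abs(res(p)[:15]).max()); print(fk(D[-1][0],p))
    lo=np.array([-2.76,-.86,-1.03,-2.2,-1.47])+.05; hi=np.array([2.76,1.69,1.26,2.34,1.5])-.05
    for zw in(.212,.235,.255):
     for h in np.arange(-1.9,1.6,.2):
      best=None
      for seed in([-.3,0,-.9,-.8,0],[-.6,.3,-.5,-.8,0],[-.1,.2,-.3,-.6,0],[-.6,.5,-.5,-1,1],[0,.5,-.5,-1,-1]):
        def f(q):
            P,t=fk(q,p); zs=-t; xs=np.array([0,0,1])+t*(-t[2]); xs/=np.linalg.norm(xs)
            w=P-.052*xs+.02*zs; hd=np.array([np.cos(h),np.sin(h),0])
            return np.r_[10*(w-[.647,-.163,zw]),.3*(t-hd)]
        r=least_squares(f,np.clip(seed,lo+.01,hi-.01),bounds=(lo,hi))
        if best is None or r.cost<best.cost: best=r
      P,t=fk(best.x,p); print(zw,h.round(2),"cost %.5f"%best.cost,best.x.round(2),P.round(3),t.round(2))
E
python3 k.py
```

```text
[ 0.1828  0.0443  0.5023  0.2134  0.1032  0.3588 -0.0027  0.0769] 0.017819276082284008
(array([ 0.68270941, -0.16764425,  0.37983928]), array([ 0.98546054, -0.09107824, -0.14343043]))
0.212 -1.9 cost 0.00000 [ 0.11  0.85 -0.1   2.19 -1.14] [ 0.641 -0.182  0.264] [-0.32 -0.95 -0.  ]
0.212 -1.7 cost 0.00000 [ 0.14  0.75 -0.39  2.   -1.3 ] [ 0.644 -0.183  0.264] [-0.13 -0.99 -0.  ]
0.212 -1.5 cost 0.00022 [ 0.15  0.69 -0.58  1.94 -1.42] [ 0.647 -0.182  0.264] [ 0.   -1.    0.01]
0.212 -1.3 cost 0.00004 [ 0.15  0.55 -0.94 -1.47 -1.42] [ 0.653 -0.182  0.264] [ 0.3  -0.96 -0.  ]
0.212 -1.1 cost 0.00062 [ 0.13  0.48 -0.98 -1.18 -1.32] [ 0.656 -0.185  0.263] [ 0.37 -0.93 -0.07]
0.212 -0.9 cost 0.00327 [ 0.09  0.36 -0.98 -0.87 -1.15] [ 0.661 -0.189  0.26 ] [ 0.45 -0.87 -0.19]
0.212 -0.7 cost 0.00691 [ 0.    0.21 -0.98 -0.68 -0.84] [ 0.67  -0.191  0.255] [ 0.58 -0.75 -0.33]
0.212 -0.5 cost 0.00992 [-0.17  0.08 -0.98 -0.56 -0.42] [ 0.68  -0.187  0.251] [ 0.72 -0.54 -0.44]
0.212 -0.3 cost 0.01129 [-0.38  0.01 -0.98 -0.49  0.05] [ 0.688 -0.177  0.249] [ 0.83 -0.28 -0.48]
0.212 -0.1 cost 0.01087 [
[... 3687 characters left out ...]
 [ 0.93  0.21 -0.31]
0.255 0.3 cost 0.00273 [-0.87  0.21 -0.98 -0.52  1.24] [ 0.675 -0.15   0.302] [ 0.89  0.42 -0.2 ]
0.255 0.5 cost 0.00064 [-0.91  0.34 -0.98 -0.51  1.45] [ 0.668 -0.15   0.305] [ 0.83  0.55 -0.09]
0.255 0.7 cost 0.00026 [-0.92  0.49 -0.88  1.92  1.45] [ 0.661 -0.15   0.307] [0.72 0.7  0.02]
0.255 0.9 cost 0.00000 [-0.9   0.54 -0.71  1.89  1.34] [ 0.659 -0.147  0.307] [ 0.62  0.78 -0.  ]
0.255 1.1 cost 0.00000 [-0.87  0.64 -0.45  2.05  1.17] [ 0.656 -0.145  0.307] [0.45 0.89 0.  ]
0.255 1.3 cost 0.00000 [-0.83  0.75 -0.17  2.22  1.02] [ 0.652 -0.144  0.307] [ 0.27  0.96 -0.  ]
0.255 1.5 cost 0.00049 [-0.79  0.8   0.04  2.29  0.93] [ 0.65  -0.14   0.306] [ 0.16  0.99 -0.06]
```

The fit shows that heading slightly left with about 0.2 rad of tilt is in reach (limit 0.5). I yaw left first, then lower in checked steps.

Emit:
carry_out(
  moves=[
    {"tx": 0,"ty": 0.8,"tz": 0,"wx": -0.02,"wy": 0.03,"wz": 0.12,"claw": 1},
    {"tx": 0,"ty": 0.8,"tz": 0,"wx": -0.02,"wy": 0.03,"wz": 0.12,"claw": 1},
    {"tx": 0,"ty": 0.8,"tz": 0,"wx": -0.02,"wy": 0.03,"wz": 0.12,"claw": 1},
    {"tx": 0,"ty": 0.8,"tz": 0,"wx": -0.02,"wy": 0.03,"wz": 0.12,"claw": 1},
    {"tx": 0,"ty": 0,"tz": -1.5,"wx": 0,"wy": 0,"wz": 0,"claw": 1},
    {"tx": 0,"ty": 0,"tz": -1.5,"wx": 0,"wy": 0,"wz": 0,"claw": 1},
    {"tx": 0,"ty": 0,"tz": 0,"wx": 0,"wy": 0,"wz": 0,"claw": 1},
  ],
)

```text
clock: 14.95
tcp_pos: [0.6769, -0.1465, 0.3459]
orientation: [0.592, -0.17, 0.782, 0.097]
wrist_force: [0.2, 0.0, -2.2]
finger_gap: 0.0507
grip_force: 48.1
```

```bash
python3 e.py
```

```text
14.95 [ 0.67687966 -0.14653897  0.34594116] [-0.768  0.008 -0.728 -0.122  1.064 -0.603] 0.050709942015749396 48.082385659217834
[[-0.241 -0.381  0.893]
 [-0.15   0.923  0.353]
 [-0.959 -0.049 -0.28 ]]
pred window [ 0.6465016  -0.16142715  0.30167474]
```

Emit:
carry_out(
  moves=[
    {"tx": 0,"ty": 0,"tz": -1.2,"wx": 0.01,"wy": -0.025,"wz": 0.03,"claw": 1},
    {"tx": 0,"ty": 0,"tz": -1.2,"wx": 0.01,"wy": -0.025,"wz": 0.03,"claw": 1},
    {"tx": 0,"ty": 0,"tz": -1.2,"wx": 0.01,"wy": -0.025,"wz": 0.03,"claw": 1},
    {"tx": 0,"ty": 0,"tz": -1.2,"wx": 0.01,"wy": -0.025,"wz": 0.03,"claw": 1},
    {"tx": 0,"ty": 0,"tz": 0,"wx": 0,"wy": 0,"wz": 0,"claw": 1},
  ],
)

```text
clock: 15.58
tcp_pos: [0.6776, -0.1473, 0.2994]
orientation: [0.628, -0.209, 0.737, 0.139]
wrist_force: [0.2, -0.7, -2.5]
finger_gap: 0.0506
grip_force: 48.1
```

```bash
python3 e.py
```

```text
15.575 [ 0.67759381 -0.14731106  0.29942135] [-0.81   0.189 -0.787 -0.386  1.254 -0.627] 0.050616181359684764 48.12101662158966
[[-0.124 -0.483  0.867]
 [-0.134  0.874  0.467]
 [-0.983 -0.058 -0.174]]
pred window [ 0.65379051 -0.16364922  0.25177193]
```

Emit:
carry_out(
  moves=[
    {"tx": -0.2,"ty": 0,"tz": -1,"wx": 0,"wy": 0,"wz": 0,"claw": 1},
    {"tx": -0.2,"ty": 0,"tz": -1,"wx": 0,"wy": 0,"wz": 0,"claw": 1},
    {"tx": -0.2,"ty": 0,"tz": -1,"wx": 0,"wy": 0,"wz": 0,"claw": 1},
    {"tx": 0,"ty": 0,"tz": -0.7,"wx": 0,"wy": 0,"wz": 0,"claw": 1},
    {"tx": 0,"ty": 0,"tz": 0,"wx": 0,"wy": 0,"wz": 0,"claw": 1},
    {"tx": 0,"ty": 0,"tz": 0,"wx": 0,"wy": 0,"wz": 0,"claw": 1},
  ],
)

```text
clock: 16.32
tcp_pos: [0.6719, -0.1473, 0.2643]
orientation: [0.628, -0.211, 0.736, 0.138]
wrist_force: [-0.7, 0.6, -1.4]
finger_gap: 0.0504
grip_force: 48.1
```

```bash
python3 e.py; python3 dr.py; python3 - <<'E'
from h import *
im,P,_,_=world_cloud("side"); X,Y,Z=P[...,0],P[...,1],P[...,2]
a=im[120:320,150:390]
hsv=cv2.cvtColor(im,cv2.COLOR_BGR2HSV)
k=(Z>.2)&(Z<.34)&(X>.58)&(X<.85)&(Y>-.3)&(Y<.05)
print(k.sum(),[np.percentile(v[k],[1,99]).round(3) for v in(X,Y,Z)])
im2,P2,_,_=world_cloud("top"); b=im2[100:300,340:580]
cv2.imwrite("pics/fin.png",np.hstack([cv2.resize(v,(390,325),interpolation=2) for v in(a,b)]))
E
```

```text
16.325 [ 0.67193019 -0.14731399  0.26430857] [-0.819  0.25  -0.833 -0.48   1.262 -0.643] 0.05037234835720891 48.12215745449066
[[-0.121 -0.483  0.867]
 [-0.137  0.873  0.468]
 [-0.983 -0.062 -0.172]]
pred window [ 0.64828686 -0.16379978  0.21663036]
top open 412 [0.5853 0.5871 0.5911 0.5943 0.598 ]
top other 424 [0.5924 0.5931 0.5956 0.5985 0.6019]
side open 110 [0.5876 0.5912 0.5945 0.6034 0.6232]
side other 111 [0.5933 0.5951 0.5975 0.6007 0.6197]
1940 [array([0.582, 0.782]), array([-0.252, -0.082]), array([0.22 , 0.308])]
```

View pics/fin.png

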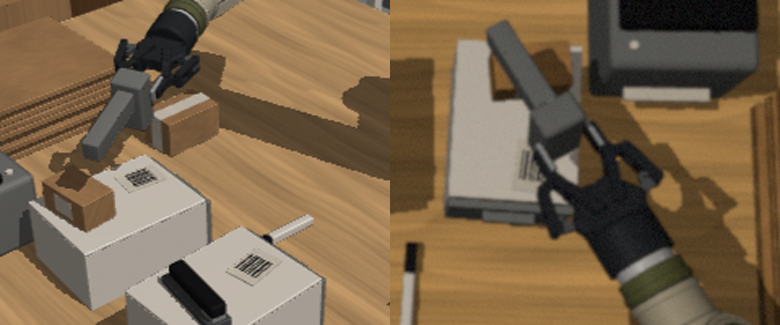

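The side crop shows the scanner held above the right unit. Its head points down over the front of the top, and the card at (140,178) is clear beneath it. The top crop shows the head next to the card at (530,160), offset by perspective, with its handle passing well above the label box. The window is at about (0.648, -0.164, 0.217) and the card at (0.647, -0.163). The tilt is 0.18 rad and the drawer is home, so I hand in.

```bash
python3 -c "
from h import *
print(abs(env.get_state()['qvel']).max()); print(env.hand_in())"
```

```text
0.00205698416781468
the job is handed in; nothing more can be done
None
```

The job is handed in (verdict not shown): the drawer is home, and the scanner is held still with its window about 10.5 cm above the card, centred to a few mm by my estimate and about 0.18 rad off vertical, because the elbow limit ruled out pointing straight down.

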